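Index the stone-drilling table to the marked notch

TASK

Press the red plunger of the indexing table in and, with it released, swing the table round one notch to the notch marked by the yellow dot, never round to the black dot; let the plunger spring fully out again there so that the table is locked. Do it all with the fingertips: grasp and lift nothing, and leave the carved stone lying in its nest on the table and everything else on the bench where it is.

Things in the scene. Friction and masses are not known exactly. Their poses are not given: they have to be found in the camera images.
- index_base: Blue round foot of the indexing table, 236 mm across and 12 mm thick, bolted to the bench. Origin at the centre of its underside, on the bench and on the vertical turning axis. Its -x axis points from there to the plunger as the table stands at the start. Above the foot lies a fixed steel plate 164 mm across (z 32 to 40 mm) with six notches 60 degrees apart in its rim.
- pivot (a point): Point on the turning axis, level with the top face of the aluminium turntable (55 mm above the bench).
- plunger_top (a point): Centre of the flat top of the red plunger button, 30 mm across, 95 mm from the turning axis, 88 mm above the bench when out. The button stands 18 mm proud of a round dark steel collar (40 mm across, top 70 mm above the bench) on an ear of the turntable and travels round with it. The collar's side may be pushed too. The point goes down with the button.
- plunger (a joint): Plunger travel in m: 0 out, 0.014 pressed straight down to its stop. Spring: 2.5 N to start, 7.5 N at the stop. Pressed in 10 mm or more, its tooth is clear of the notched plate and the table turns. Let go between notches, the tooth stays about 9 mm down under the plate as the table turns on, and springs out into the next notch, drawing the table in from about 2 mm either side.
- turntable (a joint): Angle of the turntable in rad, counter-clockwise seen from above positive, about 0 at the start (locked in a notch). Notches every 1.047 rad, play about 0.02 rad, stops at 2.2 either way. Unlocked it takes 1 to 2 N at the button: a fingertip pressing on the button can drag it round by friction, lagging a few mm; a push on the side of the collar finishes the turn.
- yellow_dot: Yellow dot 26 mm across on the blue foot, 95 mm from the turning axis, 60 degrees to one side or the other of the plunger's start (differs from run to run): the plunger must end straight above it. Origin at its underside, 12 mm above the bench.
- black_dot: Black dot like the yellow one, on the other side, at the wrong notch.
- nest (a point): Centre of the nest on the turntable's top face (on the turning axis): three brass pins 12 mm high between which the stone lies.
- stone: Loose grey-green carved soapstone flower with six lobes, 60 mm across and 20 mm high, in the nest. Origin at the centre of its underside. To be left there: it turns with the table.
- flat_file: Loose flat file with a wooden handle, 225 mm long, along its x; origin at the ferrule, at bench height. Bystander.
- square_file: Loose square file with a wooden handle, 225 mm long, along its x; origin at the ferrule, at bench height. Bystander.
- brush: Loose dusting brush lying along its x, origin at the underside near the middle. Bystander.
- raw_stone: Loose block of raw soapstone 60 x 45 x 35 mm beside the indexing table, away from the plunger. Bystander.
- mallet: Wooden mallet standing on its head, 66 mm across and 140 mm high, origin under its centre. Bystander.
- pot: Blue ceramic cup 70 mm across and 75 mm high beside the indexing table, away from the plunger. Bystander.
There are look-alikes about, which are no part of the job. What is shaped like the index_base but pink is not meant.

How it is judged:
By the outcome, as a careful person would: the job done as asked, in the order asked, and still so for the second after the job is handed in, with the robot touching nothing.
It also fails if it takes over 45 s, if anything falls off the work surface, if the arm or the gripper's body presses on something with over 40 N, if the wrist force passes 120 N, or if a joint passes its speed limit or range.

ROBOT

A 7-joint arm with a two-finger parallel gripper is mounted at the origin on the work surface. World frame = base frame: x ahead of the robot, y to its left, z up, the work surface at z = 0. Lengths are in mm, angles in rad, forces in N, time in s.
With the tool pointing down it reaches from about 400 to 875 mm from the base axis. Payload 6.5 kg.
Tool frame: the origin (TCP) lies on the centre line of the jaws, within the pads' length; the fingertips stand 14 mm ahead of it and the grasp point (between the pads) lies 5 mm behind it; x points along the fingers, z is the direction in which the jaws open and shut, and the axes are right-handed (so a half turn about x gives the same grasp; the last joint's range is limited). The gripper opens to 88 mm and grips with 3 to 60 N. Pads are 18 mm wide; open, the fingers measure 123 mm over their backs; the gripper's body (75 mm by 187 mm) begins 45 mm behind the grasp point.
Start: joints at [1.093, 0.536, -0.004, 1.538, 0.003, 1.067, -0.071], TCP at [260.163, -595.655, 224.316] pointing down, gripper open.
Joint ranges: [-2.7, 2.7], [-0.37, 2.16], [-1.27, 1.26], [0.24, 2.4], [-1.31, 4.45], [0.19, 1.91], [-2.76, 2.76]. Speed limits (rad/s): [2.39, 2.39, 3.14, 3.14, 3.14, 3.14, 3.14].

INTERFACE

Orientations are given as [roll, pitch, yaw] about the fixed x, y, z axes, in that order (R = Rz(yaw) Ry(pitch) Rx(roll)).
In Python, from station import arm, cams gives the robot as it stands.
- The arm moves only by the shell command python3 -m handwheel 'ROWS' [OPENING] [FORCE]. ROWS is JSON, a list of rows, each an object of numbers: "x", "y", "z": the shift along the tool's x, y, z in mm; "yaw": the turn about the tool's x in degrees. In form: [{"x": .., "y": .., "z": .., "yaw": ..}, ...]. A call has exactly 10 rows; each row is the pose to reach, as a shift and turn from the pose commanded when the call began, along the tool's axes at that moment; what a row does not reach only later rows make up. A row lasts 1/12 s, in which the tool goes at most 41.7 mm and 7.16 degrees, less where a joint would pass 70% of its speed; a pose out of reach is approached as far as the arm can. A call with a gripper value outside its range is refused whole. OPENING is the closure, from -1 (fully open) to 1 (shut), set as the call begins (- or left out, the last holds). The fingers move at their own pace and stop on an object; FORCE is the grip in N (left out, the last holds). Time passes only in rows, so rows that repeat a pose let the fingers close, or fill a call up. It gives the time, the measured TCP pose, the force and the opening at its end, in the units of the state.
- arm.get_state(): the state, without advancing time (a new reading comes with each control period).
- cams.grab_frame(name): name is "scene" or "top" or "wrist"; returns a dict with "image" (400x640x3 uint8, red, green, blue), "intrinsics" (3x3 intrinsics, pixels), "distortion" ([k1, k2, p1, p2, k3] as OpenCV has them; the pictures are not rectified), "position" and "rotation" of the camera in the world. Camera axes: x right, y down, z forward; pixel columns grow to the right and rows downward; lengths in mm; the calibration is good to about 2 mm. A picture is of the moment at which its call begins. There is no depth.
- arm.close_job(): hands the job in, once; it reports no verdict.
The state is a dict: "time": time; "joint_positions": joint angles; "joint_velocities": joint speeds; "joint_efforts": joint torques, N m; "position": TCP position; "eef_rot": TCP orientation; "wrist_force": force on the tool from outside, world axes, zero at the start; "wrist_torque": the same for the moment, N m; "finger_gap": finger opening in mm.
Only numpy, scipy, OpenCV 4.12 (cv2) and the standard library are available. Lean on these libraries where they do the work, as an engineer would, in place of code of your own. Each camera call takes 0.05 s, during which the arm holds its last target.

## Working session

There is one attempt and no reset: what is moved stays moved. The work goes in short steps, Python scripts to look and compute and a shell command to move; the robot and the scene stay as the last step left them, time stands still between calls to the robot, and variables do not carry over. Pictures are saved under pics/ and viewed, and the job is handed in when it is done.

```bash
mkdir -p pics; ls; python3 - <<'E'
from station import arm,cams
import cv2
s=arm.get_state(); print({k:s[k] for k in ('time','position','eef_rot','wrist_force','finger_gap')})
for n in ('scene','top'):
    f=cams.grab_frame(n); cv2.imwrite(f'pics/{n}0.png',f['image'][:,:,::-1]); print(n,f['intrinsics'],f['distortion'],f['position'],f['rotation'])
E
```

```text
pics
{'time': 0.0, 'position': array([ 259.87816319, -595.10477163,  223.44569108]), 'eef_rot': array([-3.06922231,  1.56911421,  2.05499663]), 'wrist_force': array([ 0.5411453 , -1.21485199, -0.31969912]), 'finger_gap': 88.152554005441}
scene [[371.86067279   0.         316.55115128]
 [  0.         371.86067279 198.43650254]
 [  0.           0.           1.        ]] [-0.00241569  0.          0.          0.          0.        ] [1152.3289025   112.44523795  873.12045579] [-2.51729787e+00 -1.28160593e-03  1.70756082e+00]
top [[397.70680829   0.         317.23588396]
 [  0.         397.70680829 199.53541561]
 [  0.           0.           1.        ]] [-0.08770645  0.          0.          0.          0.        ] [ 366.91236007   32.27119442 1406.34909905] [-2.98634462  0.0124155  -1.56582488]
```

View pics/scene0.png

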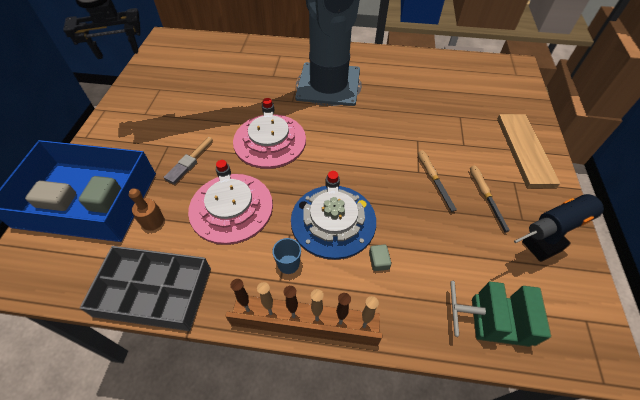

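View pics/top0.png

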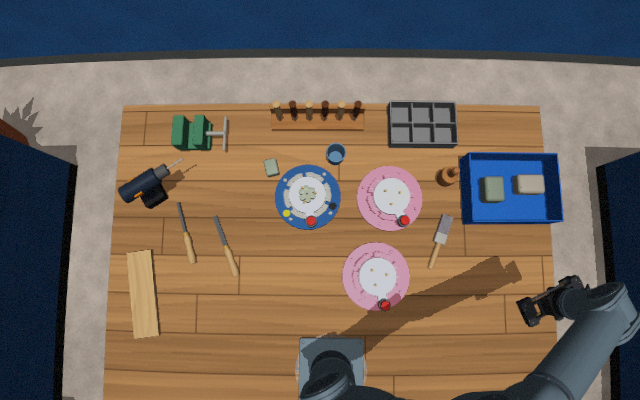

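The blue table is centred near top (307,195), with its plunger at (311,221), the yellow dot at (287,213) and the black dot near (332,206). In the scene view the table is at (334,220). Next I'll measure them.

```bash
cat > h.py <<'E'
import numpy as np, cv2
from scipy.spatial.transform import Rotation as R
from station import arm,cams
def ray(f,uv):
    p=cv2.undistortPoints(np.array([[uv]],float),np.array(f['intrinsics']),np.array(f['distortion']))[0,0]
    d=R.from_euler('xyz',f['rotation']).as_matrix()@np.array([p[0],p[1],1]); return np.array(f['position']),d
def onz(f,uv,z):
    o,d=ray(f,uv); return o+d*(z-o[2])/d[2]
def proj(f,P):
    M=R.from_euler('xyz',f['rotation']).as_matrix().T
    r=cv2.Rodrigues(M)[0]; return cv2.projectPoints(np.array([P],float),r,-M@np.array(f['position']),np.array(f['intrinsics']),np.array(f['distortion']))[0][0,0]
def blobs(f,lo,hi,roi,amin=8):
    x0,y0,x1,y1=roi; im=f['image'][y0:y1,x0:x1]
    h=cv2.cvtColor(im,cv2.COLOR_RGB2HSV); m=cv2.inRange(h,np.array(lo),np.array(hi))
    n,l,st,c=cv2.connectedComponentsWithStats(m)
    return sorted([(int(st[i,4]),(c[i]+[x0,y0]).round(2)) for i in range(1,n) if st[i,4]>=amin],key=lambda t:-t[0])
E
python3 - <<'E'
from h import *
for n,roi in (('top',(265,155,345,240)),('scene',(285,165,385,260))):
    f=cams.grab_frame(n); x0,y0,x1,y1=roi
    cv2.imwrite(f'pics/{n}_z.png',cv2.resize(f['image'][y0:y1,x0:x1,::-1],None,fx=7,fy=6.5 if 0 else 7,interpolation=cv2.INTER_NEAREST)[:600,:800])
    for c,lo,hi,z in (('red',(0,150,90),(8,255,255),88),('yel',(22,130,100),(35,255,255),13),('blue',(100,140,40),(120,255,255),12)):
        b=blobs(f,lo,hi,roi)
        print(n,c,[(a,p,onz(f,p,z).round(1)) for a,p in b[:3]])
    h=cv2.cvtColor(f['image'][y0:y1,x0:x1],cv2.COLOR_RGB2HSV); m=cv2.inRange(h,(100,140,40),(120,255,255))
    cs=cv2.findContours(m,cv2.RETR_EXTERNAL,cv2.CHAIN_APPROX_NONE)[0]; c=max(cs,key=len)
    hull=cv2.convexHull(c)[:,0]+[x0,y0]
    P=np.array([onz(f,p,12)[:2] for p in hull.astype(float)],np.float32)
    print(n,'circle',cv2.minEnclosingCircle(P), cv2.fitEllipse(P))
E
```

```text
top red [(59, array([310.54, 220.44]), array([502.7,  71.6,  88. ]))]
top yel [(37, array([286.14, 212.89]), array([536.8, 160.3,  13. ]))]
top blue [(1236, array([307.36, 196.3 ]), array([596.6,  85.8,  12. ]))]
top circle ((596.2484741210938, 87.42694091796875), 116.17640686035156) ((596.1106567382812, 86.79371643066406), (229.2725372314453, 231.2335205078125), 89.95340728759766)
scene red [(75, array([332.72, 174.33]), array([505.5,  69. ,  88. ]))]
scene yel [(30, array([362.6, 202.8]), array([535.5, 160.1,  13. ]))]
scene blue [(2105, array([332.75, 231.62]), array([640.3,  86.9,  12. ]))]
scene circle ((601.2569580078125, 83.69768524169922), 117.68800354003906) ((601.3285522460938, 83.46443939208984), (232.01942443847656, 235.33802795410156), 95.50398254394531)
```

```bash
python3 - <<'E'
from h import *
s=arm.get_state();print(R.from_euler('xyz',s['eef_rot']).as_matrix().round(3), s['joint_positions'])
E
```

```text
[[-0.001  0.916  0.4  ]
 [ 0.001  0.4   -0.916]
 [-1.    -0.    -0.001]] [ 1.09279925  0.53689515 -0.00442191  1.53848906  0.0025891   1.06728459
 -0.07118519]
```

View pics/top_z.png

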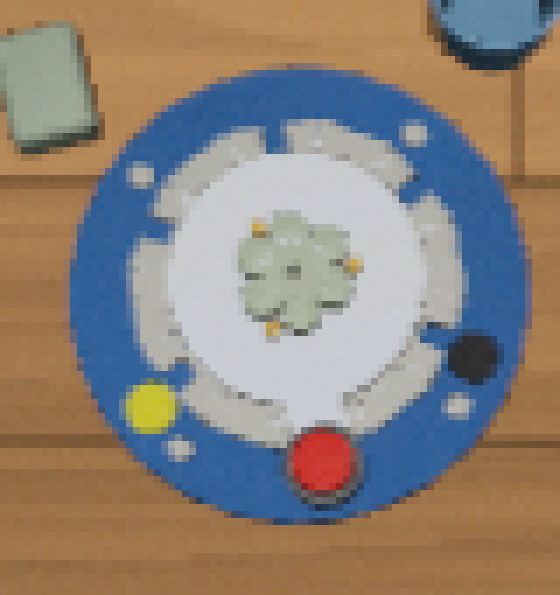

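View pics/scene_z.png

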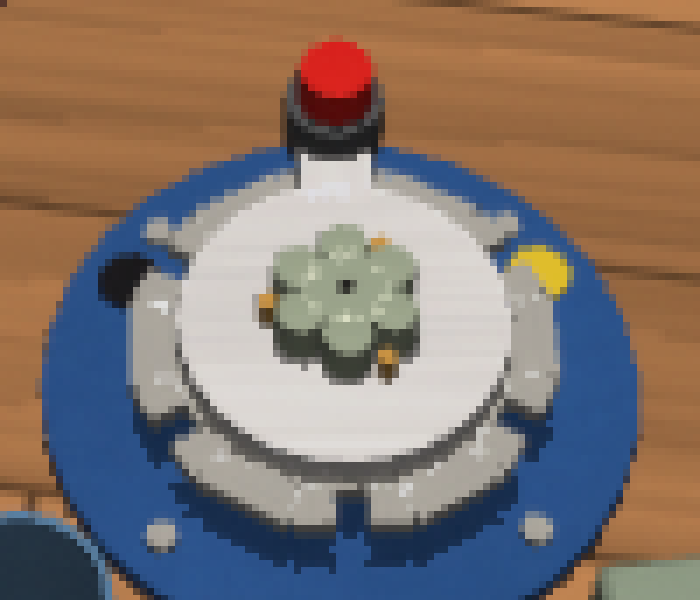

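```bash
python3 -m handwheel '[{"x":0,"y":24,"z":-25,"yaw":-1.5},{"x":0,"y":49,"z":-51,"yaw":-3},{"x":0,"y":73,"z":-77,"yaw":-4.5},{"x":0,"y":98,"z":-103,"yaw":-6},{"x":0,"y":122,"z":-128,"yaw":-7.5},{"x":0,"y":147,"z":-154,"yaw":-9},{"x":0,"y":171,"z":-180,"yaw":-10.5},{"x":0,"y":196,"z":-205,"yaw":-12},{"x":0,"y":220,"z":-231,"yaw":-13.5},{"x":0,"y":245,"z":-257,"yaw":-15.4}]' 1 20; python3 - <<'E'
from h import *
s=arm.get_state();print(s['time'],s['position'],R.from_euler('xyz',s['eef_rot']).as_matrix().round(3), s['joint_positions'],s['finger_gap'])
E
```

```text
time: 1.03
position: [381.9, -260.5, 224.4]
eef_rot: [-0.69, 1.57, -1.579]
wrist_force: [0.9, 0.1, 0.2]
finger_gap: 23.5
1.0333 [ 381.87256445 -260.53588985  224.40085941] [[-0.     0.777  0.63 ]
 [-0.     0.63  -0.777]
 [-1.    -0.     0.   ]] [ 0.68268127  0.22606408 -0.20765152  2.00675304  0.0587509   0.91415665
 -0.44497834] 23.528862251713957
```

```bash
python3 -m handwheel '[{"x":0,"y":30,"z":-18,"yaw":0},{"x":0,"y":61,"z":-36,"yaw":0},{"x":0,"y":91,"z":-54,"yaw":0},{"x":0,"y":121,"z":-72,"yaw":0},{"x":0,"y":152,"z":-90,"yaw":0},{"x":0,"y":182,"z":-108,"yaw":0},{"x":0,"y":212,"z":-126,"yaw":0},{"x":10,"y":243,"z":-145,"yaw":0},{"x":30,"y":273,"z":-163,"yaw":0},{"x":50,"y":304,"z":-181,"yaw":0}]'; python3 - <<'E'
from h import *
s=arm.get_state();print(s['time'],s['position'],s['finger_gap'])
for n,roi in (('scene',(260,100,400,220)),('wrist',(0,0,640,400))):
    f=cams.grab_frame(n); x0,y0,x1,y1=roi
    im=f['image'][y0:y1,x0:x1,::-1]
    if n=='scene': im=cv2.resize(im,None,fx=5,fy=5)
    cv2.imwrite(f'pics/{n}_1.png',im)
    print(blobs(f,(0,150,90),(8,255,255),(0,0,640,400),40))
    for a,p in blobs(f,(0,150,90),(8,255,255),(0,0,640,400),40)[:4]: print(a,p,onz(f,p,88))
E
```

```text
time: 1.87
position: [505.1, 71.5, 174.3]
eef_rot: [0.894, 1.569, 0.003]
wrist_force: [0.1, -0.1, 0.2]
finger_gap: 0.7
1.8667 [505.09385937  71.4505773  174.2620389 ] 0.7227728280965002
[(73, array([220.75, 163.22])), (71, array([332.52, 174.42])), (50, array([266.66, 100.42]))]
73 [220.75 163.22] [ 508.52254812 -245.14239614   88.        ]
71 [332.52 174.42] [505.84530755  68.48542399  88.        ]
50 [266.66 100.42] [ 229.44936711 -175.31538408   88.        ]
[(1291, array([327.48, 207.31]))]
1291 [327.48 207.31] [505.20137863  70.15571127  88.        ]
```

View pics/scene_1.png

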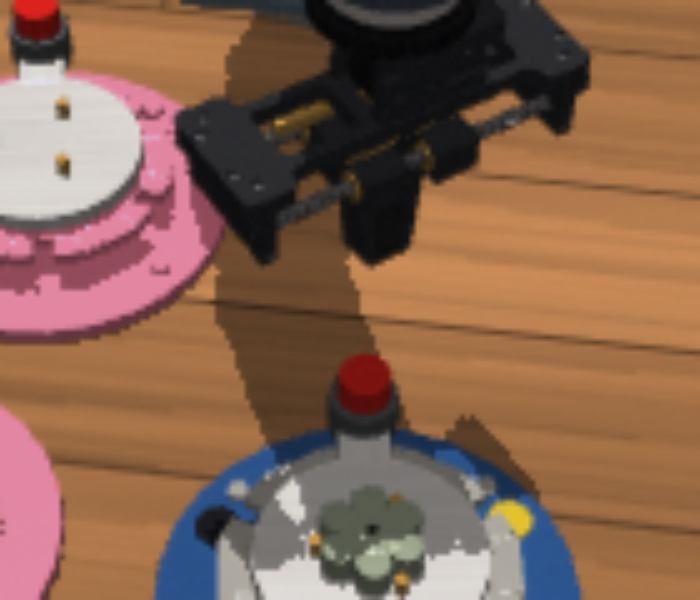

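View pics/wrist_1.png

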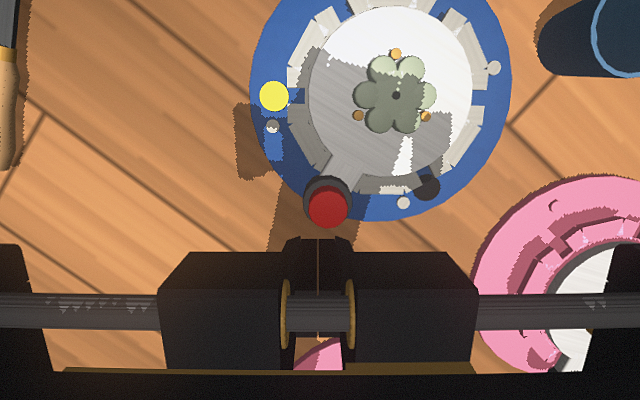

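The wrist view shows the closed fingers lined up over the red button (327,207), with the yellow dot at (274,96). I'll press it next.

```bash
python3 -m handwheel '[{"x":25,"y":0,"z":0,"yaw":0},{"x":45,"y":-1,"z":0.5,"yaw":0},{"x":60,"y":-1,"z":0.5,"yaw":0},{"x":68,"y":-1,"z":0.5,"yaw":0},{"x":72,"y":-1,"z":0.5,"yaw":0},{"x":76,"y":-1,"z":0.5,"yaw":0},{"x":80,"y":-1,"z":0.5,"yaw":0},{"x":84,"y":-1,"z":0.5,"yaw":0},{"x":85,"y":-1,"z":0.5,"yaw":0},{"x":85,"y":-1,"z":0.5,"yaw":0}]'; python3 - <<'E'
from h import *
s=arm.get_state();print(s['time'],s['position'],s['wrist_force'])
E
```

```text
time: 2.8
position: [503.8, 68.9, 89.4]
eef_rot: [0.754, 1.571, -0.136]
wrist_force: [-0.1, 0.2, -0.1]
finger_gap: 0.4
2.8 [503.79795159  68.86079929  89.38471313] [-0.06282869  0.17752533 -0.13564442]
```

```bash
python3 - <<'E'
from h import *
s=arm.get_state();print(s['time'],s['position'],s['wrist_force'],s['joint_efforts'])
for n,roi in (('scene',(270,110,400,220)),('wrist',(0,0,640,400))):
    f=cams.grab_frame(n); x0,y0,x1,y1=roi
    im=f['image'][y0:y1,x0:x1,::-1]
    if n=='scene': im=cv2.resize(im,None,fx=5,fy=5)
    cv2.imwrite(f'pics/{n}_2.png',im)
E
```

```text
2.8 [503.79795159  68.86079929  89.38471313] [-0.06282869  0.17752533 -0.13564442] [-2.11097690e-02 -4.72665131e+01 -3.46455641e+00 -1.72232848e+01
  1.27016479e-02 -1.23108546e-01 -1.95787376e-02]
```

View pics/scene_2.png

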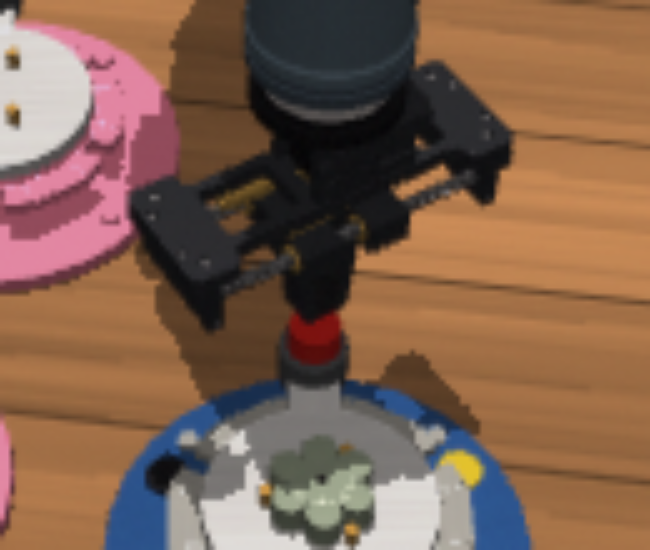

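View pics/wrist_2.png

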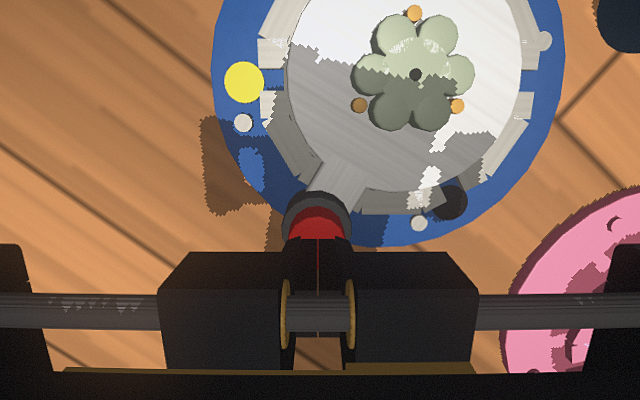

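```bash
python3 - <<'E'
from h import *
s=arm.get_state();T=R.from_euler('xyz',s['eef_rot']).as_matrix();p=np.array(s['position'])
print(T.round(3))
for n in ('scene','wrist','top'):
    f=cams.grab_frame(n)
    print(n,f['position'],'tip',proj(f,p+T@[14,0,0]),'tip edges',[proj(f,p+T@[14,a,b]).round() for a in(-9,9) for b in (-17,17)],'btn',proj(f,[504.5,70,88]),proj(f,[504.5,70,74]),blobs(f,(0,150,60),(8,255,255),(250,90,400,260),20))
    if n=='scene':
        im=cv2.resize(f['image'][140:200,290:370,::-1],None,fx=10,fy=10,interpolation=0); cv2.imwrite('pics/s3.png',im)
E
```

```text
[[ 0.     0.777  0.629]
 [ 0.     0.629 -0.777]
 [-1.     0.     0.   ]]
scene [1152.3289025   112.44523795  873.12045579] tip [332.59773551 176.77374621] tip edges [array([336., 172.]), array([326., 177.]), array([340., 176.]), array([329., 181.])] btn [333.12614497 174.10149782] [332.93635403 177.33376527] [(89, array([332.52, 177.36])), (83, array([266.94, 102.29]))]
wrist [557.52565444 111.69902682 249.9670463 ] tip [316.12313256 234.54496586] tip edges [array([285., 250.]), array([347., 250.]), array([284., 219.]), array([348., 219.])] btn [315.1347261  241.54221271] [315.26979481 231.56699676] [(1362, array([315.25, 225.65]))]
top [ 366.91236007   32.27119442 1406.34909905] tip [311.44570646 220.44518544] tip edges [array([309., 226.]), array([317., 219.]), array([306., 222.]), array([314., 215.])] btn [311.02805573 219.8905697 ] [311.14393243 220.32321995] []
```

View pics/s3.png

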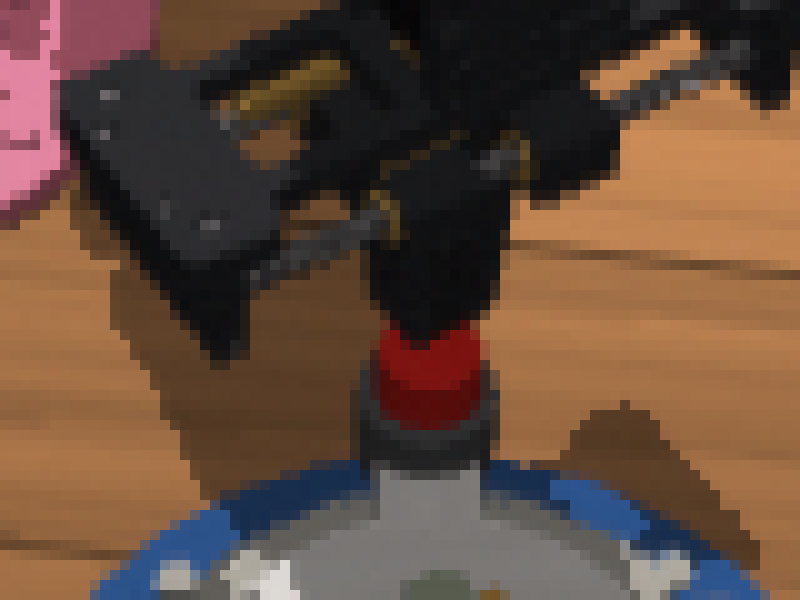

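Both views put the fingertips higher than I reckoned: their lower edge is at scene row 174 and the button top is still fully visible. There is no wrist force either, so the button hasn't been touched. I'll go lower in small steps and watch the force.

```bash
python3 -m handwheel '[{"x":1,"y":0,"z":0,"yaw":0},{"x":2,"y":0,"z":0,"yaw":0},{"x":3,"y":0,"z":0,"yaw":0},{"x":4,"y":0,"z":0,"yaw":0},{"x":5,"y":0,"z":0,"yaw":0},{"x":6,"y":0,"z":0,"yaw":0},{"x":7,"y":0,"z":0,"yaw":0},{"x":8,"y":0,"z":0,"yaw":0},{"x":8,"y":0,"z":0,"yaw":0},{"x":8,"y":0,"z":0,"yaw":0}]'; python3 - <<'E'
from h import *
for n in ('scene','wrist'):
    f=cams.grab_frame(n)
    cv2.imwrite(f'pics/{n}_4.png',cv2.resize(f['image'][140:200,290:370,::-1],None,fx=10,fy=10,interpolation=0) if n=='scene' else cv2.resize(f['image'][150:300,220:420,::-1],None,fx=4,fy=4))
E
```

```text
time: 3.88
position: [503.6, 68.9, 81.2]
eef_rot: [-1.96, 1.571, -2.851]
wrist_force: [0.1, -0.5, 0.1]
finger_gap: 0.7
```

View pics/scene_4.png

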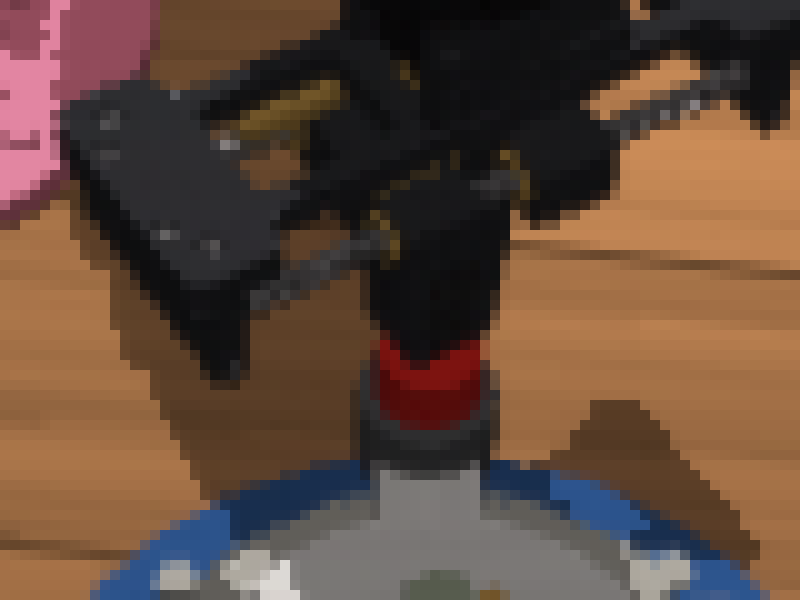

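View pics/wrist_4.png

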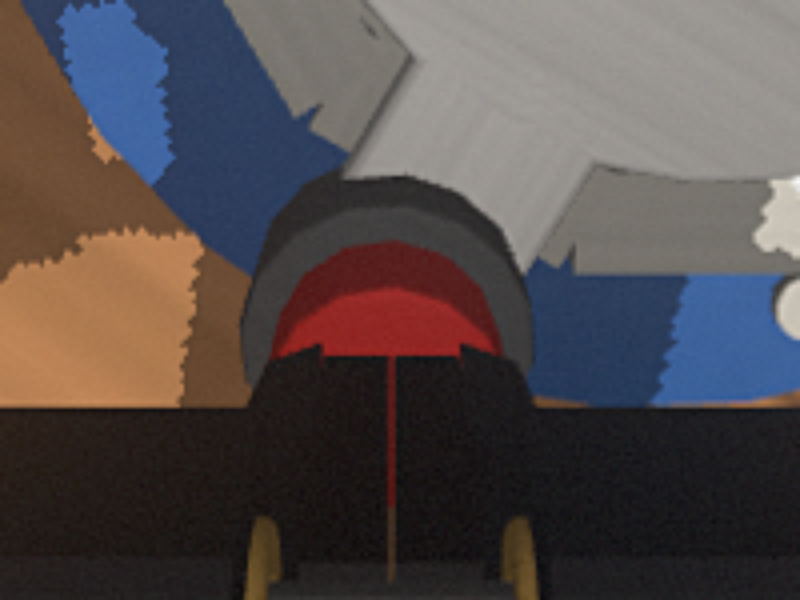

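The tip's edge moved down 2 px and still hasn't made contact. The tip's real height is about 30 mm above what I assumed. I'll keep feeling my way down.

```bash
python3 -m handwheel '[{"x":1,"y":0,"z":0,"yaw":0},{"x":2,"y":0,"z":0,"yaw":0},{"x":3,"y":0,"z":0,"yaw":0},{"x":4,"y":0,"z":0,"yaw":0},{"x":5,"y":0,"z":0,"yaw":0},{"x":6,"y":0,"z":0,"yaw":0},{"x":7,"y":0,"z":0,"yaw":0},{"x":8,"y":0,"z":0,"yaw":0},{"x":8,"y":0,"z":0,"yaw":0},{"x":8,"y":0,"z":0,"yaw":0}]'; python3 - <<'E'
from h import *
s=arm.get_state(); print(s['position'],s['wrist_force'],s['wrist_torque'])
for n in ('scene','wrist'):
    f=cams.grab_frame(n)
    cv2.imwrite(f'pics/{n}_5.png',cv2.resize(f['image'][140:200,290:370,::-1],None,fx=10,fy=10,interpolation=0) if n=='scene' else cv2.resize(f['image'][150:300,220:420,::-1],None,fx=4,fy=4))
E
```

```text
time: 4.82
position: [503.7, 68.9, 73.3]
eef_rot: [-1.643, 1.571, -2.533]
wrist_force: [-0.7, 0.2, 2.7]
finger_gap: 0.3
[503.6767025   68.87424196  73.3457455 ] [-0.71022209  0.17821503  2.69262379] [-0.04153411  0.15358115  0.04252554]
```

View pics/scene_5.png

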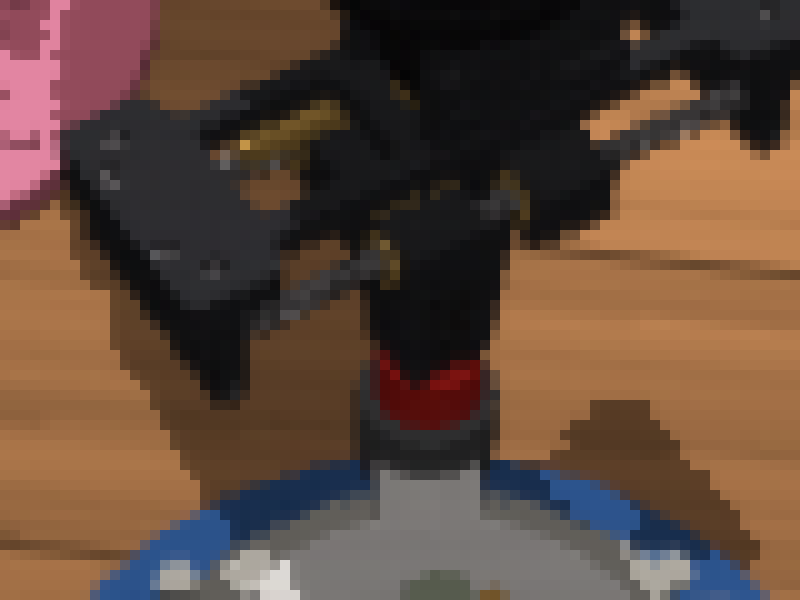

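View pics/wrist_5.png

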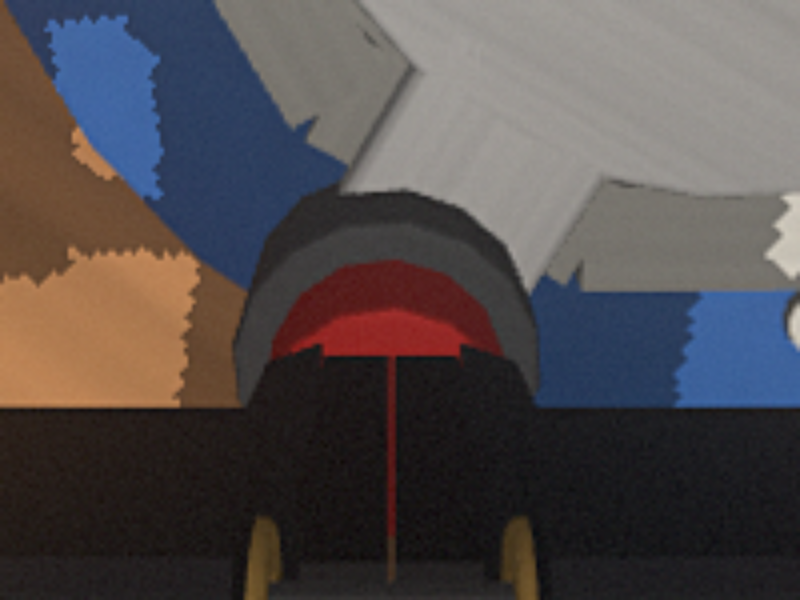

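Contact: wrist Fz is 2.7 N at TCP z 73.3, and the tip is centred on the button. Pressing in 13 mm.

```bash
python3 -m handwheel '[{"x":2,"y":0,"z":0,"yaw":0},{"x":4,"y":0,"z":0,"yaw":0},{"x":6,"y":0,"z":0,"yaw":0},{"x":8,"y":0,"z":0,"yaw":0},{"x":9.5,"y":0,"z":0,"yaw":0},{"x":11,"y":0,"z":0,"yaw":0},{"x":12,"y":0,"z":0,"yaw":0},{"x":12.5,"y":0,"z":0,"yaw":0},{"x":13,"y":0,"z":0,"yaw":0},{"x":13,"y":0,"z":0,"yaw":0}]'; python3 - <<'E'
from h import *
s=arm.get_state(); print(s['position'],s['wrist_force'],s['wrist_torque'])
E
```

```text
time: 5.75
position: [503.7, 68.9, 60.3]
eef_rot: [-1.194, 1.571, -2.084]
wrist_force: [-2.6, -0.8, 6.5]
finger_gap: 0.5
[503.72131996  68.89698629  60.31925845] [-2.55479599 -0.77239817  6.479445  ] [-0.109928    0.38106922 -0.02820506]
```

```bash
python3 - <<'E'
from h import *
T=np.array([[.777,.629],[.629,-.777]]) # cols tool y,z in world
c=np.array([598.5,86.]); p0=np.array([503.7,68.9])
r=np.linalg.norm(p0-c); th0=np.arctan2(*(p0-c)[::-1])
for call in range(3):
    a=th0-np.radians(20*call); s=c+r*np.array([np.cos(a),np.sin(a)])
    for k in range(1,11):
        b=a-np.radians(2*k); q=c+r*np.array([np.cos(b),np.sin(b)]); print(call,k,(T.T@(q-s)).round(1),q.round(0))
E
```

```text
0 1 [ 1.7 -2.9] [503.  72.]
0 2 [ 3.4 -5.8] [503.  76.]
0 3 [ 5.3 -8.6] [502.  79.]
0 4 [  7.3 -11.3] [502.  82.]
0 5 [  9.3 -14. ] [502.  86.]
0 6 [ 11.5 -16.5] [502.  89.]
0 7 [ 13.7 -19. ] [502.  92.]
0 8 [ 16.  -21.5] [503.  96.]
0 9 [ 18.5 -23.8] [503.  99.]
0 10 [ 20.9 -26.1] [504. 102.]
1 1 [ 2.6 -2.2] [504. 106.]
1 2 [ 5.2 -4.3] [505. 109.]
1 3 [ 7.9 -6.2] [506. 112.]
1 4 [10.7 -8.1] [507. 115.]
1 5 [13.5 -9.9] [508. 119.]
1 6 [ 16.4 -11.6] [509. 122.]
1 7 [ 19.4 -13.2] [510. 125.]
1 8 [ 22.4 -14.7] [512. 128.]
1 9 [ 25.5 -16.1] [513. 131.]
1 10 [ 28.6 -17.3] [515. 134.]
2 1 [ 3.2 -1.2] [517. 137.]
2 2 [ 6.3 -2.2] [518. 140.]
2 3 [ 9.6 -3.2] [520. 142.]
2 4 [12.8 -4. ] [522. 145.]
2 5 [16.1 -4.7] [524. 148.]
2 6 [19.4 -5.3] [527. 150.]
2 7 [22.8 -5.8] [529. 153.]
2 8 [26.1 -6.1] [531. 155.]
2 9 [29.4 -6.4] [534. 157.]
2 10 [32.8 -6.5] [536. 160.]
```

```bash
python3 -m handwheel '[{"x":0.5,"y":1.7,"z":-2.9,"yaw":0},{"x":0.7,"y":3.4,"z":-5.8,"yaw":0},{"x":0.7,"y":5.3,"z":-8.6,"yaw":0},{"x":0.7,"y":7.3,"z":-11.3,"yaw":0},{"x":0.7,"y":9.3,"z":-14,"yaw":0},{"x":0.7,"y":11.5,"z":-16.5,"yaw":0},{"x":0.7,"y":13.7,"z":-19,"yaw":0},{"x":0.7,"y":16,"z":-21.5,"yaw":0},{"x":0.7,"y":18.5,"z":-23.8,"yaw":0},{"x":0.7,"y":20.9,"z":-26.1,"yaw":0}]'; python3 - <<'E'
from h import *
s=arm.get_state(); print(s['position'],s['wrist_force'],s['wrist_torque'])
for n in ('scene','wrist'):
    f=cams.grab_frame(n)
    cv2.imwrite(f'pics/{n}_6.png',cv2.resize(f['image'][140:250,280:400,::-1],None,fx=5,fy=5,interpolation=0) if n=='scene' else f['image'][:,:,::-1])
E
```

```text
time: 6.58
position: [504.7, 102.2, 60.0]
eef_rot: [0.85, 1.569, -0.041]
wrist_force: [0.7, -1.1, 6.8]
finger_gap: 0.8
[504.68928337 102.21247058  60.03025526] [ 0.74576129 -1.13743451  6.81388208] [-0.3302071  -0.10780411 -0.04176911]
```

View pics/scene_6.png

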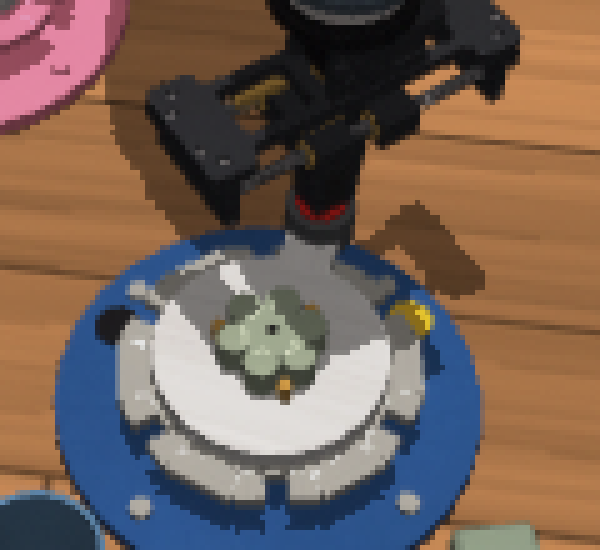

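View pics/wrist_6.png

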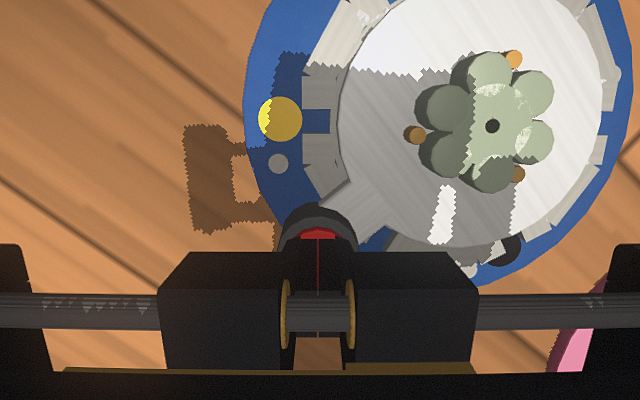

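The button is down and the table is following: the ear has turned toward the yellow dot, with the button still centred under the tip. I'll continue.

```bash
python3 -m handwheel '[{"x":0,"y":2.6,"z":-2.2,"yaw":0},{"x":0,"y":5.2,"z":-4.3,"yaw":0},{"x":0,"y":7.9,"z":-6.2,"yaw":0},{"x":0,"y":10.7,"z":-8.1,"yaw":0},{"x":0,"y":13.5,"z":-9.9,"yaw":0},{"x":0,"y":16.4,"z":-11.6,"yaw":0},{"x":0,"y":19.4,"z":-13.2,"yaw":0},{"x":0,"y":22.4,"z":-14.7,"yaw":0},{"x":0,"y":25.5,"z":-16.1,"yaw":0},{"x":0,"y":28.6,"z":-17.3,"yaw":0}]'; python3 -m handwheel '[{"x":0,"y":2.6,"z":-1,"yaw":0},{"x":0,"y":5.5,"z":-2,"yaw":0},{"x":0,"y":8.4,"z":-2.8,"yaw":0},{"x":0,"y":11.2,"z":-3.5,"yaw":0},{"x":0,"y":14,"z":-4.2,"yaw":0},{"x":0,"y":16.9,"z":-4.8,"yaw":0},{"x":0,"y":19.8,"z":-5.3,"yaw":0},{"x":0,"y":22.8,"z":-5.8,"yaw":0},{"x":0,"y":26.1,"z":-6.1,"yaw":0},{"x":0,"y":26.1,"z":-6.1,"yaw":0}]'; python3 - <<'E'
from h import *
s=arm.get_state(); print(s['position'],s['wrist_force'],s['wrist_torque'])
for n in ('scene','wrist'):
    f=cams.grab_frame(n)
    cv2.imwrite(f'pics/{n}_7.png',cv2.resize(f['image'][140:250,280:400,::-1],None,fx=5,fy=5,interpolation=0) if n=='scene' else f['image'][:,:,::-1])
E
```

```text
time: 7.52
position: [516.0, 133.6, 60.0]
eef_rot: [0.798, 1.569, -0.093]
wrist_force: [-0.4, -1.8, 6.9]
finger_gap: 0.6
time: 8.35
position: [532.9, 155.3, 60.1]
eef_rot: [1.097, 1.568, 0.207]
wrist_force: [1.8, 0.1, 7.4]
finger_gap: 0.3
[532.88353454 155.27048256  60.11882424] [1.81431549 0.05307113 7.41673723] [-0.13070053 -0.13298872 -0.05259787]
```

View pics/scene_7.png

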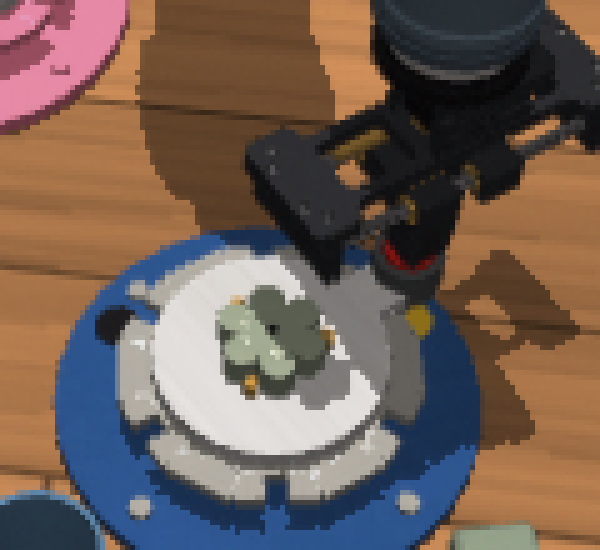

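View pics/wrist_7.png

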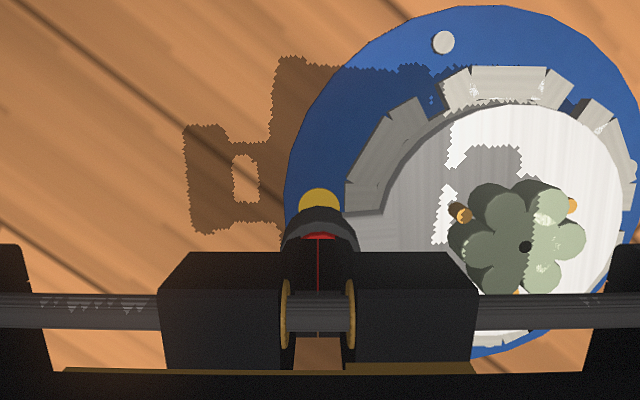

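```bash
python3 -m handwheel '[{"x":0,"y":1.5,"z":-0.2,"yaw":0},{"x":0,"y":3,"z":-0.4,"yaw":0},{"x":0,"y":4.5,"z":-0.5,"yaw":0},{"x":0,"y":6,"z":-0.5,"yaw":0},{"x":0,"y":7,"z":-0.5,"yaw":0},{"x":0,"y":7.9,"z":-0.5,"yaw":0},{"x":0,"y":7.9,"z":-0.5,"yaw":0},{"x":0,"y":7.9,"z":-0.5,"yaw":0},{"x":0,"y":7.9,"z":-0.5,"yaw":0},{"x":0,"y":7.9,"z":-0.5,"yaw":0}]'; python3 - <<'E'
from h import *
s=arm.get_state(); print(s['position'],s['wrist_force'],s['wrist_torque'])
for n in ('scene','wrist'):
    f=cams.grab_frame(n)
    if n=='scene':
        for z in (85,95,105,115,125): print(z,onz(f,(346,196),z).round(0))
    cv2.imwrite(f'pics/{n}_8.png',cv2.resize(f['image'][140:250,280:400,::-1],None,fx=5,fy=5,interpolation=0) if n=='scene' else f['image'][:,:,::-1])
E
```

```text
time: 9.28
position: [538.2, 160.2, 60.1]
eef_rot: [0.94, 1.569, 0.049]
wrist_force: [0.5, -1.3, 7.5]
finger_gap: 0.5
[538.24729551 160.15257145  60.05440509] [ 0.53798861 -1.28451786  7.5368697 ] [-0.33226592 -0.04588504 -0.02788696]
85 [571. 112.  85.]
95 [579. 112.  95.]
105 [586. 112. 105.]
115 [593. 112. 115.]
125 [601. 112. 125.]
```

View pics/scene_8.png

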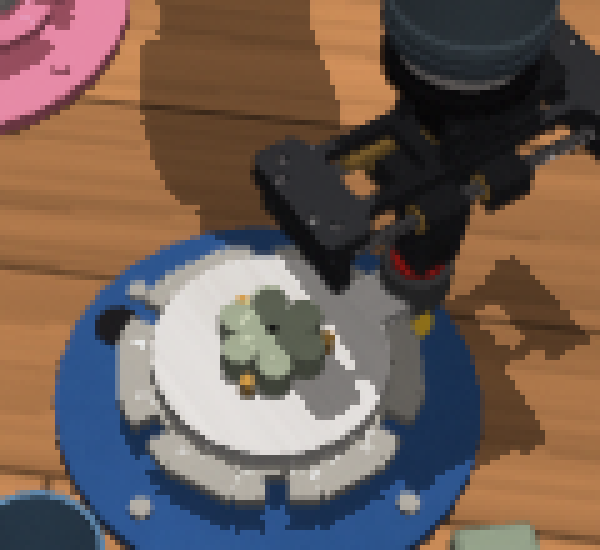

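View pics/wrist_8.png

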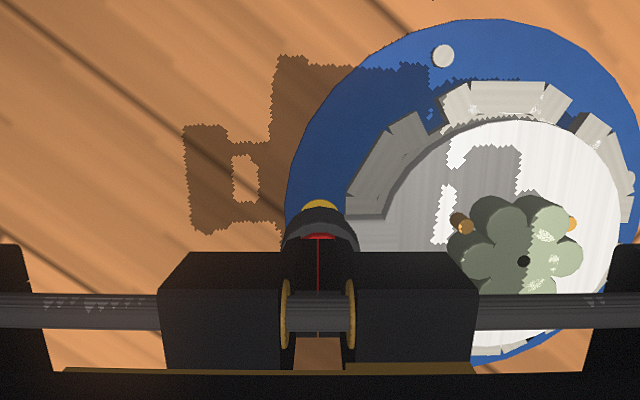

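Still turning with the tip, and the button is almost above the yellow dot. I'll let it up and look.

```bash
python3 -m handwheel '[{"x":-2,"y":0,"z":0,"yaw":0},{"x":-4,"y":0,"z":0,"yaw":0},{"x":-6,"y":0,"z":0,"yaw":0},{"x":-8,"y":0,"z":0,"yaw":0},{"x":-11,"y":0,"z":0,"yaw":0},{"x":-15,"y":0,"z":0,"yaw":0},{"x":-25,"y":-12,"z":0,"yaw":0},{"x":-35,"y":-32,"z":0,"yaw":0},{"x":-40,"y":-60,"z":0,"yaw":0},{"x":-40,"y":-60,"z":0,"yaw":0}]'; python3 - <<'E'
from h import *
s=arm.get_state(); print(s['position'],s['wrist_force'])
for n in ('scene','wrist','top'):
    f=cams.grab_frame(n)
    b=blobs(f,(0,150,60),(8,255,255),(290,140,400,260) if n!='wrist' else (0,0,640,400),20)
    print(n,[(a,p,onz(f,p,88).round(1),onz(f,p,79).round(1)) for a,p in b[:2]])
    cv2.imwrite(f'pics/{n}_9.png',cv2.resize(f['image'][140:250,280:400,::-1],None,fx=5,fy=5,interpolation=0) if n=='scene' else f['image'][:,:,::-1])
E
```

```text
time: 10.22
position: [486.3, 119.0, 99.4]
eef_rot: [-1.603, 1.565, -2.495]
wrist_force: [-0.9, -0.5, -0.5]
finger_gap: 0.4
[486.2763448  119.0061272   99.43848807] [-0.89800092 -0.54847428 -0.4974151 ]
scene [(122, array([363.52, 189.02]), array([544.3, 155.5,  88. ]), array([537.3, 156. ,  79. ]))]
wrist [(2808, array([321.24, 120.41]), array([536.8, 156.6,  88. ]), array([536.5, 156.2,  79. ]))]
top []
```

View pics/scene_9.png

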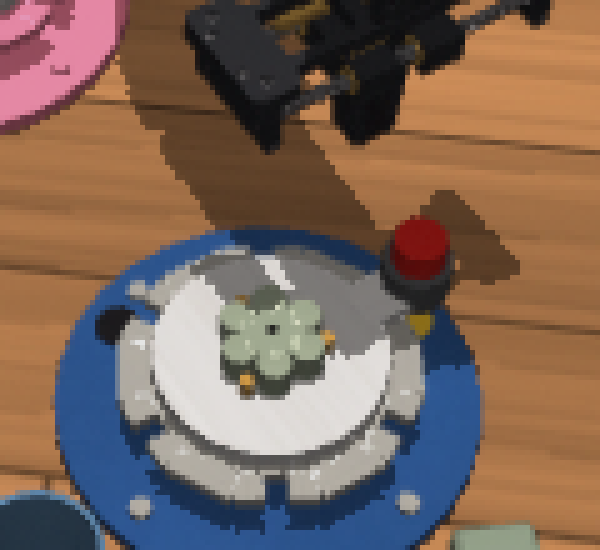

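View pics/wrist_9.png

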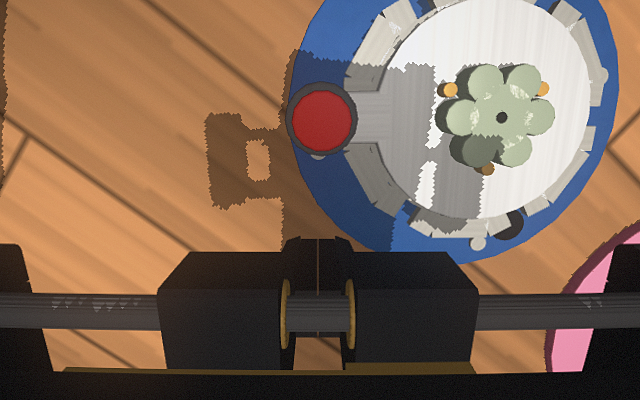

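Ray crossing puts the button at about z 79 and (536.5,156.3). It's still held in by the plate and about 3 mm short of the notch at about (538,159). I'll finish with a push on the trailing side of the collar, coming down well behind it first.

```bash
python3 -m handwheel '[{"x":0,"y":5,"z":1,"yaw":0},{"x":8,"y":8,"z":2,"yaw":0},{"x":16,"y":10,"z":2.6,"yaw":0},{"x":24,"y":12,"z":2.6,"yaw":0},{"x":32,"y":14,"z":2.6,"yaw":0},{"x":40,"y":16,"z":2.6,"yaw":0},{"x":48,"y":18,"z":2.6,"yaw":0},{"x":54,"y":20,"z":2.6,"yaw":0},{"x":54,"y":22,"z":2.6,"yaw":0},{"x":54,"y":22,"z":2.6,"yaw":0}]'; python3 - <<'E'
from h import *
s=arm.get_state(); print(s['position'],s['wrist_force'])
for n in ('scene','wrist'):
    f=cams.grab_frame(n)
    cv2.imwrite(f'pics/{n}_10.png',cv2.resize(f['image'][140:250,280:400,::-1],None,fx=5,fy=5,interpolation=0) if n=='scene' else f['image'][:,:,::-1])
E
```

```text
time: 11.2
position: [509.4, 134.7, 45.3]
eef_rot: [-2.587, 1.57, 2.806]
wrist_force: [0.7, -0.9, 0.2]
finger_gap: 0.5
[509.39043805 134.71428515  45.29198349] [ 0.71541343 -0.91007177  0.15225122]
```

View pics/scene_10.png

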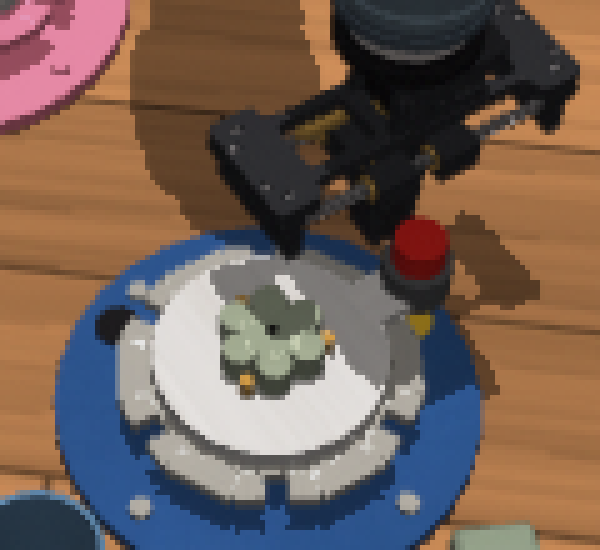

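View pics/wrist_10.png

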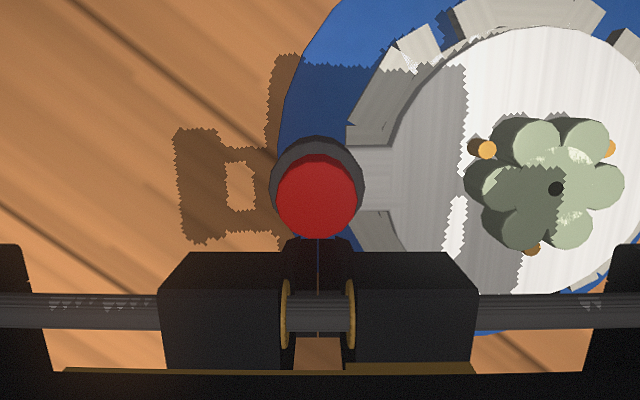

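```bash
python3 -m handwheel '[{"x":0,"y":1.5,"z":0,"yaw":0},{"x":0,"y":3,"z":0,"yaw":0},{"x":0,"y":4.5,"z":0,"yaw":0},{"x":0,"y":5.5,"z":0,"yaw":0},{"x":0,"y":6.2,"z":0,"yaw":0},{"x":0,"y":6.9,"z":0,"yaw":0},{"x":0,"y":7.6,"z":0,"yaw":0},{"x":0,"y":8.2,"z":0,"yaw":0},{"x":0,"y":8.2,"z":0,"yaw":0},{"x":0,"y":8.2,"z":0,"yaw":0}]'; python3 - <<'E'
from h import *
s=arm.get_state(); print(s['position'],s['wrist_force'])
for n in ('scene','wrist'):
    f=cams.grab_frame(n)
    b=blobs(f,(0,150,60),(8,255,255),(290,140,400,260) if n!='wrist' else (0,0,640,400),20)
    print(n,[(a,p,onz(f,p,88).round(1),onz(f,p,79).round(1)) for a,p in b[:2]])
    cv2.imwrite(f'pics/{n}_11.png',cv2.resize(f['image'][140:250,280:400,::-1],None,fx=5,fy=5,interpolation=0) if n=='scene' else f['image'][:,:,::-1])
E
```

```text
time: 12.13
position: [515.5, 139.6, 45.5]
eef_rot: [-2.456, 1.571, 2.937]
wrist_force: [-1.2, 0.4, 0.5]
finger_gap: 0.3
[515.45494955 139.60746378  45.51678098] [-1.1997387   0.36866827  0.52063006]
scene [(118, array([363.97, 189.6 ]), array([546.1, 156.8,  88. ]), array([539.1, 157.3,  79. ]))]
wrist [(5276, array([315.94, 211.1 ]), array([539.8, 159.1,  88. ]), array([537.6, 157.3,  79. ]))]
```

View pics/scene_11.png

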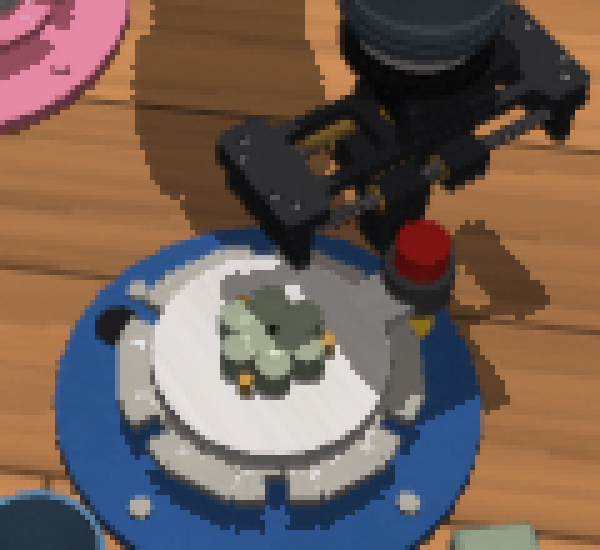

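View pics/wrist_11.png

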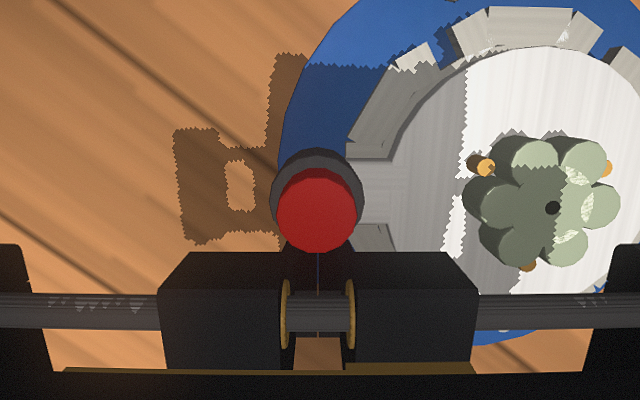

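The collar is moving with the push, but the button is still low. Pushing on in small steps.

```bash
python3 -m handwheel '[{"x":0,"y":0.3,"z":0,"yaw":0},{"x":0,"y":0.6,"z":0,"yaw":0},{"x":0,"y":0.9,"z":0,"yaw":0},{"x":0,"y":1.2,"z":0,"yaw":0},{"x":0,"y":1.5,"z":0,"yaw":0},{"x":0,"y":1.5,"z":0,"yaw":0},{"x":0,"y":1.5,"z":0,"yaw":0},{"x":0,"y":1.5,"z":0,"yaw":0},{"x":0,"y":1.5,"z":0,"yaw":0},{"x":0,"y":1.5,"z":0,"yaw":0}]'; cat > look.py <<'E'
from h import *
import sys
s=arm.get_state(); print(s['position'],s['wrist_force'])
for n in ('scene','wrist'):
    f=cams.grab_frame(n)
    b=blobs(f,(0,150,60),(8,255,255),(290,140,400,260) if n!='wrist' else (0,0,640,400),20)
    print(n,[(a,p,onz(f,p,88).round(1),onz(f,p,79).round(1)) for a,p in b[:2]])
    cv2.imwrite(f'pics/{n}_{sys.argv[1]}.png',cv2.resize(f['image'][140:250,280:400,::-1],None,fx=5,fy=5,interpolation=0) if n=='scene' else f['image'][:,:,::-1])
E
python3 look.py 12
```

```text
time: 13.07
position: [516.4, 140.3, 45.5]
eef_rot: [-1.86, 1.57, -2.75]
wrist_force: [-4.1, -1.2, 1.7]
finger_gap: 0.4
[516.39486426 140.32731965  45.49831831] [-4.12071823 -1.23565135  1.71424792]
scene [(119, array([364.2 , 189.97]), array([547.2, 157.5,  88. ]), array([540.3, 158. ,  79. ]))]
wrist [(5272, array([316.01, 211.49]), array([540.7, 159.8,  88. ]), array([538.4, 158. ,  79. ]))]
```

View pics/scene_12.png

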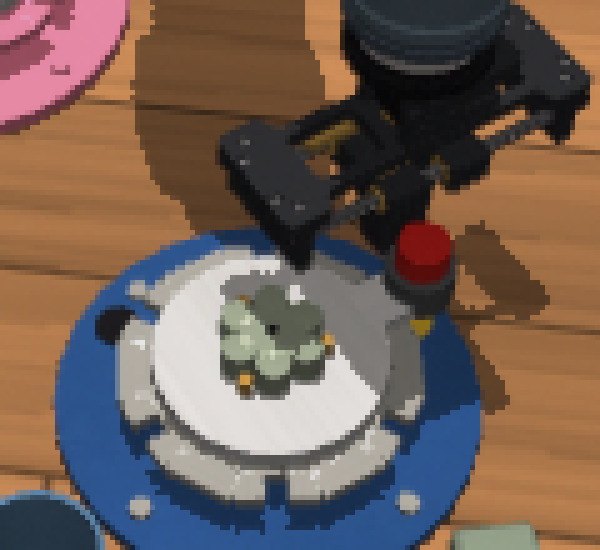

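The push force rose to 4 N, and the button seems to stand fully proud in this view. I'll back off and measure its height properly, using only the bright top face.

```bash
python3 -m handwheel '[{"x":0,"y":-3,"z":0,"yaw":0},{"x":0,"y":-8,"z":0,"yaw":0},{"x":0,"y":-14,"z":0,"yaw":0},{"x":-10,"y":-20,"z":0,"yaw":0},{"x":-25,"y":-28,"z":0,"yaw":0},{"x":-45,"y":-38,"z":0,"yaw":0},{"x":-70,"y":-48,"z":0,"yaw":0},{"x":-90,"y":-55,"z":0,"yaw":0},{"x":-90,"y":-55,"z":0,"yaw":0},{"x":-90,"y":-55,"z":0,"yaw":0}]'; python3 look.py 13; python3 - <<'E'
import cv2
a=cv2.imread('pics/wrist_13.png'); h=cv2.cvtColor(a,cv2.COLOR_BGR2HSV); m=cv2.inRange(h,(0,150,60),(8,255,255)); x,y,w,hh=cv2.boundingRect(m); print(x,y,w,hh)
cv2.imwrite('pics/w13z.png',cv2.resize(a[max(0,y-40):y+hh+60,max(0,x-40):x+w+60],None,fx=4,fy=4)[:600,:800])
E
```

```text
time: 14.0
position: [474.8, 105.4, 137.1]
eef_rot: [0.96, 1.567, 0.069]
wrist_force: [0.3, 0.2, 0.3]
finger_gap: 0.5
[474.84512059 105.42566373 137.09184963] [0.32535045 0.2453322  0.27001388]
scene [(122, array([364.2 , 189.75]), array([546.5, 157.4,  88. ]), array([539.5, 157.9,  79. ]))]
wrist [(2068, array([315.35,  76.01]), array([539. , 158.4,  88. ]), array([539.5, 158.9,  79. ]))]
290 50 51 53
```

View pics/w13z.png

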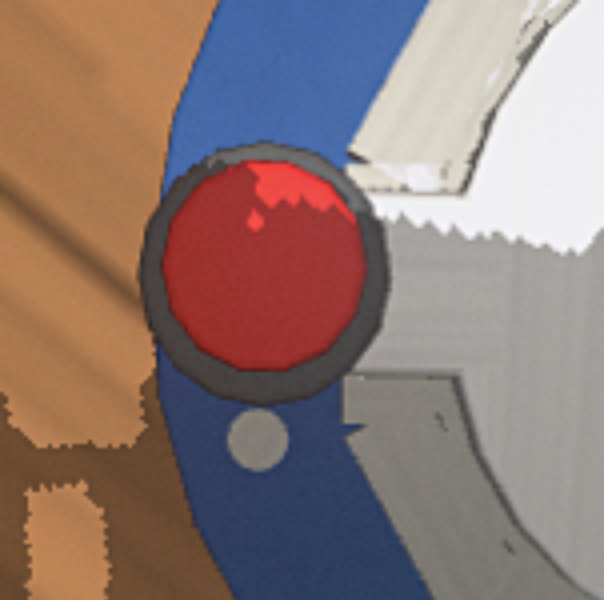

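View pics/scene_13.png

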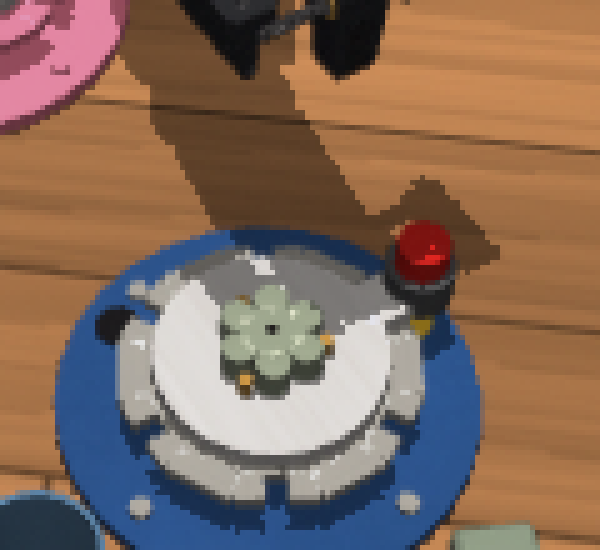

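```bash
python3 - <<'E'
from h import *
f=cams.grab_frame('wrist'); h=cv2.cvtColor(f['image'],cv2.COLOR_RGB2HSV)
m=cv2.inRange(h,(0,130,60),(9,255,255)); c=max(cv2.findContours(m,0,1)[0],key=cv2.contourArea)
e=cv2.fitEllipse(c); print('wrist ellipse',e,'area',cv2.contourArea(c),f['position'])
for z in (88,84,79):
    c0=onz(f,e[0],z); 
    P=[proj(f,c0+15*np.array([np.cos(t),np.sin(t),0])) for t in np.linspace(0,6.283,60)]
    q=cv2.fitEllipse(np.array(P,np.float32)); print(z,c0.round(1),q[1], np.degrees(np.arctan2(c0[1]-86,c0[0]-598.5))%360)
f=cams.grab_frame('scene'); b=blobs(f,(0,150,60),(8,255,255),(290,140,400,260),20); 
h=cv2.cvtColor(f['image'],cv2.COLOR_RGB2HSV)[170:205,350:380]; m=cv2.inRange(h,(0,130,50),(9,255,255)); bb=cv2.boundingRect(m); print('scene bbox',bb[0]+350,bb[1]+170,bb[2:])
for zt in (88,79):
    P=np.array([proj(f,[538.5+15*np.cos(t),158.6+15*np.sin(t),z]) for z in (zt,70) for t in np.linspace(0,6.283,60)]); print(zt,P.min(0),P.max(0))
E
```

```text
wrist ellipse ((316.01788330078125, 75.37872314453125), (49.54193115234375, 52.3887939453125), 179.5931396484375) area 2037.0 [527.58046417 148.44422188 295.74857782]
88 [539.  158.5  88. ] (52.583213806152344, 55.18211364746094) 129.39303007485196
84 [539.2 158.7  84. ] (51.58998489379883, 54.139617919921875) 129.21446990288587
79 [539.5 158.9  79. ] (50.39999771118164, 52.89060592651367) 128.99132618282172
scene bbox 359 184 (12, 13)
88 [358.55267389 182.99249741] [370.4897472  195.97540541]
79 [358.55267389 185.0511321 ] [370.08976872 195.97540541]
```

The height reading is ambiguous: the wrist ellipse suggests about 80 mm and the scene box falls in between. I'll take the same relative viewpoint as the start wrist picture, when the button was known to be out, and compare.

```bash
python3 -m handwheel '[{"x":-10,"y":8,"z":0,"yaw":0},{"x":-20,"y":20,"z":-1,"yaw":0},{"x":-30,"y":36,"z":-2,"yaw":0},{"x":-37,"y":52,"z":-2,"yaw":0},{"x":-37,"y":68,"z":-2,"yaw":0},{"x":-37,"y":78,"z":-2,"yaw":0},{"x":-37,"y":84,"z":-2,"yaw":0},{"x":-37,"y":84,"z":-2,"yaw":0},{"x":-37,"y":84,"z":-2,"yaw":0},{"x":-37,"y":84,"z":-2,"yaw":0}]'; python3 look.py 14; python3 - <<'E'
import cv2,numpy as np
o=[]
for n in ('wrist_1','wrist_14'):
    a=cv2.imread(f'pics/{n}.png'); h=cv2.cvtColor(a,cv2.COLOR_BGR2HSV); m=cv2.inRange(h,(0,150,50),(9,255,255))[100:260,250:400]
    x,y,w,hh=cv2.boundingRect(m); print(n,x+250,y+100,w,hh)
    k=a[y+100-40:y+100+hh+25,x+250-35:x+250+w+35]; o.append(cv2.resize(k,(390,390)))
cv2.imwrite('pics/cmp.png',np.hstack(o))
E
```

```text
time: 15.03
position: [537.2, 159.6, 172.0]
eef_rot: [-1.742, 1.569, -2.633]
wrist_force: [0.7, 0.0, 0.7]
finger_gap: 0.4
[537.21229815 159.55439162 172.03371294] [0.74512228 0.04823237 0.66430273]
scene [(120, array([364.16, 189.85]), array([546.8, 157.3,  88. ]), array([539.9, 157.8,  79. ]))]
wrist [(1296, array([319.03, 195.6 ]), array([540.7, 159.8,  88. ]), array([538.8, 158.2,  79. ]))]
wrist_1 308 186 40 43
wrist_14 300 175 40 42
```

View pics/cmp.png

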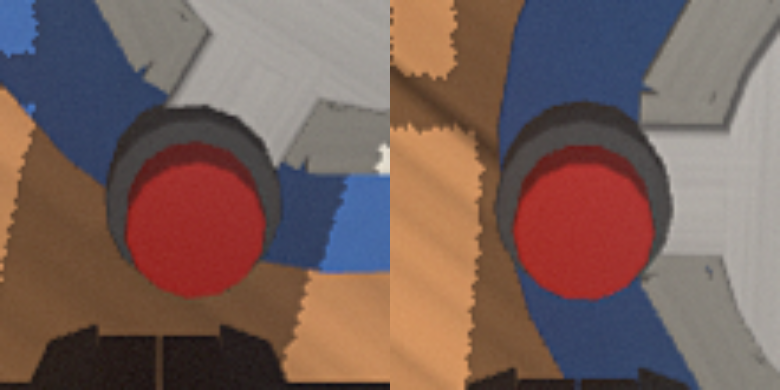

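From the matching viewpoint, the button, its side crescent and its overlap on the collar look the same as at the start (40 px wide in both). So the button is fully out. The ear sits symmetrically over the plate's notch, bearing about 129.4° against the 129.7° I expected. The stone is still in its nest, so I'm handing in.

```bash
python3 - <<'E'
from h import *
a=cv2.imread('pics/scene0.png').astype(int); f=cams.grab_frame('scene'); b=f['image'][:,:,::-1].astype(int)
d=(abs(a-b).max(2)>60).astype(np.uint8); n,l,st,c=cv2.connectedComponentsWithStats(d); print([st[i].tolist() for i in range(1,n) if st[i,4]>15])
s=arm.get_state(); print(s['time'],s['wrist_force']); print(arm.close_job())
E
```

```text
[[358, 0, 16, 15, 188], [378, 0, 38, 25, 384], [401, 0, 9, 4, 24], [411, 0, 12, 23, 95], [417, 0, 10, 23, 68], [304, 15, 123, 154, 7328], [272, 86, 68, 47, 1414], [263, 98, 8, 4, 19], [118, 102, 145, 41, 2540], [316, 163, 55, 66, 1498], [375, 200, 18, 5, 47], [372, 205, 27, 35, 355], [327, 215, 4, 5, 16]]
15.1833 [-0.44142193  0.20654474  0.68213556]
the job is handed in; nothing more can be done
None
```

I turned the table one notch clockwise (seen from above) to the yellow dot, and the plunger has sprung fully out there. I handed the job in at about 15.2 s with the robot touching nothing. I pressed the button in about 13 mm with the closed fingertips, dragged the table round, let the button up and finished with a short push on the side of the collar.

**Last checks:**
- **Height:** from nearly the same viewpoint as at the start, the button looked the same height as when it was out.
- **Position:** the button is at a bearing of about 129.4°, where I expected about 129.7°, with the ear square over the plate's notch.
- **Everything else:** the stone was still in its nest. Comparing the scene picture with the first one showed changes only at the table, the arm and their shadows.

**Disagreements:**
- **Fingertip height:** contact with the button came about 29 mm lower in TCP height than the stated fingertip length implies. I found it by watching the wrist force.
- **Button height by calculation:** two height readings from the pictures were unclear, one giving about 80 mm instead of 88. I relied on the same-viewpoint comparison instead.
- **Lock:** I did not push the table again to test the lock. The push force rising to about 4 N at the end fits with it being locked.

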